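# Park the algae pad holder behind the filter taps

### The arm

A 6-joint arm with a two-finger parallel gripper is mounted at the origin on the work surface. World frame = base frame: x ahead of the robot, y to its left, z up, the work surface at z = 0. Lengths are in mm, angles in rad, forces in N, time in s.
With the tool pointing down it reaches from about 325 to 900 mm from the base axis. Payload 6.1 kg.
Tool frame: the origin (TCP) lies on the centre line of the jaws, within the pads' length; the fingertips stand 17 mm ahead of it and the grasp point (between the pads) lies 2 mm behind it; y points along the fingers, z is the direction in which the jaws open and shut, and the axes are right-handed (so a half turn about y gives the same grasp; the last joint's range is limited). The gripper opens to 87 mm and grips with 3 to 60 N. Pads are 19 mm wide; open, the fingers measure 117 mm over their backs; the gripper's body (75 mm by 190 mm) begins 51 mm behind the grasp point.
Start: joints at [-1.389, 0.22, 1.526, -0, 1.395, -0.126], TCP at [189.345, -595.621, 239.538] pointing down, gripper open.
Joint ranges: [-2.98, 2.98], [-0.91, 2.08], [0.09, 2.57], [-1.24, 4.39], [0.2, 2.65], [-2.68, 2.68]. Speed limits (rad/s): [2.57, 2.57, 3.01, 3.14, 3.14, 3.14].

### API

Orientations are given as a unit quaternion [w, x, y, z].
In Python, from cell import r, eoat, kin, imaging, order gives the robot as it stands. Calls block until the motion is done:
- r.movep(position, orientation): joint-space move of the TCP to a pose.
- r.move_linear(position, attitude=None, velocity=150): straight line of the TCP; attitude=None keeps the orientation; velocity is the mean speed in mm/s.
- r.move_j(angles): joint-space move.
- eoat.open_gripper() and eoat.gripper_close(squeeze=None): open the fingers fully, or close them until they stop; squeeze is the grip in N (None keeps the last).
- r.hold(seconds).
- kin.ik(position, orientation): joint angles nearest the present ones, or None.
- imaging.grab_frame(name): name is "side" or "top"; returns the picture (480x640x3 uint8, blue, green, red); there is no depth.
- imaging.camera_info(name): a dict with "mtx" (3x3 intrinsics, pixels), "k1" (the pictures are not rectified: a ray, as slopes to the right and down, at radius r is drawn at 1 + k1 r^2 times it, then the intrinsics apply), "camera_from_world" (4x4, takes a point from world to camera coordinates). Camera axes: x right, y up, looking along -z (the intrinsics and any distortion apply to the point x, -y, -z); pixel columns grow to the right and rows downward; lengths in mm; the calibration is good to about 2 mm. A picture is of the moment at which its call begins. camera_info takes no time and is no camera call.
A pose or a line that the arm cannot do raises r.Unreachable and nothing moves.
- order.hand_in(): hands the job in, once; it reports no verdict.
Readings, each from a call of its own:
- r.get_clock(): time.
- r.get_joint_pos(): joint angles.
- r.get_qd(): joint speeds.
- r.get_joint_efforts(): joint torques, N m.
- r.get_ee_pos(): TCP position.
- r.get_orientation(): TCP orientation.
- r.get_wrist_force(): force on the tool from outside, world axes, zero at the start.
- r.get_wrist_torque(): the same for the moment, N m.
- r.get_grip_width(): finger opening in mm.
Only numpy, scipy, OpenCV 4.12 (cv2) and the standard library are available. Lean on these libraries where they do the work, as an engineer would, in place of code of your own. Each camera call takes 0.05 s, during which the arm holds its last target.

### The job

Push the blue algae pad holder along the rubber mat, through the gap between the two filter taps and on into the low-walled parking bay behind them, until it is fully home: its front edge against the bay's back wall and standing square in the bay. Push gently with the fingertips on its base; do not grip it, lift it or touch its handle. Leave the tap levers as they are set and the other things where they stand, then come away.

Things in the scene. Friction and masses are not known exactly. Their poses are not given: they have to be found in the camera images.
- holder: Blue algae pad holder, loose, about 0.2 kg. Base plate 80 mm long (its x) by 62 mm wide (its y), upright sides from 8 to 26 mm above the mat, corner radius 10 mm, on a grey pad 74 x 56 mm. Same from either end. Origin: centre of its underside, on the mat; z up. Starts in front of the taps, on the side away from the bay, up to 35 mm off the lane's centre line and 0.4 rad askew.
- handle: The holder's own bridge handle, fixed in the middle of its top and part of it: a bar 12 mm thick along the holder's x, 48 mm long over all, its top 47 mm above the mat. Same origin and axes as the holder. Not to be touched.
- taps: Two black filter taps in grey rigid pipes, fixed. Origin: on the mat (3 mm above the work surface), midway between them; x along the lane towards the bay, z up. Centre lines at y = +50 and -50 mm, 20 mm above the mat; levers on top reach 49 mm. Floor flanges (3 mm high) end at x = -65 and +65 mm.
- gap (a point): Centre of the gap, 20 mm above the mat, over the origin of the taps. Between the taps' round nuts (32 mm across, tapered ends, from x = -36 to +36 mm in the taps' frame) it is 68 mm wide, 3 mm more than the holder on each side; between the pipes before and after the nuts 78 mm.
- bay: White parking bay, fixed: three low walls, open towards the taps, inside 96 mm wide and 80 mm deep, walls 20 mm high, 4 mm thick, no floor of its own. Origin: on the mat, middle of the back wall's inner face; x points out through the back wall, in line with the lane. Mouth at x = -80 mm, 5 to 15 mm beyond the tap flanges. Holder home: its centre at x = -40 mm.
- lever_a_tip (a point): Tip of the lever on top of the tap at y = +50 mm: a black bar 12 mm wide and 55 mm long reaching from the tap's middle roughly along +x (within 0.12 rad), 46 mm above the mat. It turns if it is knocked.
- lever_b_tip (a point): The same for the tap at y = -50 mm.
- breeder_box: Bystander: clear acrylic open breeder box, 120 x 75 x 65 mm, beside the bay on the taps' -y side. Origin: centre of the underside.
- plant_weight: Bystander: white ceramic plant weight, a thick ring 52 mm across and 22 mm high, outside the taps on their +y side. Origin: centre of the underside.
- siphon_clip: Bystander: chrome-plated steel siphon clip, about 82 x 22 x 32 mm with its tube ring and thumb screw, outside the taps on their -y side. Origin: middle of the underside.
- food_jar: Bystander: white round jar with a black lid, 54 mm across and 60 mm high, off to the taps' +y side. Origin: centre of the underside.

How it is judged (in metres and radians):
On the way:
1. the holder is in the gap between the two taps, flat on the mat and in line with them (x of holder in the frame of taps between -0.03 and 0.03 m and y of holder in the frame of taps between -0.008 and 0.008 m and angle between the x axis of holder and the x axis of taps, either way round below 0.2 rad), for 0.05 s.
At the end, for the whole second after the job is handed in: The holder has gone through the gap and lies at rest flat on the mat inside the bay, its front edge within 8 mm of the back wall and square to it within 0.2 rad (x of holder in the frame of bay between -0.048 and -0.03 m and y of holder in the frame of bay between -0.02 and 0.02 m and angle between the x axis of holder and the x axis of bay, either way round below 0.2 rad and height (world z) of holder below 0.007 m and angle between holder's own z axis and vertical below 0.08 rad and linear speed of holder below 0.01 m/s); the robot touches nothing.
It fails at once if the holder is lifted more than 7 mm off the mat or tipped (height (world z) of holder above 0.01 m or angle between holder's own z axis and vertical above 0.2 rad).
It fails at once if the holder's handle is touched (more than 1 N) (contact force between the fingers and handle above 1 N).
It fails at once if the holder is gripped or rammed (more than 30 N from the fingers) (contact force between the fingers and holder above 30 N).
It fails at once if a tap lever is knocked (its tip moves more than 8 mm) (distance of any of lever_a_tip, lever_b_tip from where it was at the start of the episode above 0.008 m).
It fails at once if a bystander is moved more than 15 mm (distance of any of breeder_box, plant_weight, siphon_clip, food_jar from where it was at the start of the episode above 0.015 m).
It also fails if it takes over 67 s, if anything falls off the work surface, if the arm or the gripper's body presses on something with over 40 N, if the wrist force passes 120 N, or if a joint passes its speed limit or range.

## Working session

There is one attempt and no reset: what is moved stays moved. The work goes in short steps, each a Python script; the robot and the scene stay as the last script left them, time stands still between calls to the robot, and variables do not carry over. Pictures are saved under pics/ and viewed, and the job is handed in when it is done.

```bash
ls; mkdir -p pics; python3 - <<'E'
from cell import r, eoat, kin, imaging, order
import cv2
for n in("side","top"):
    cv2.imwrite(f"pics/{n}0.png",imaging.grab_frame(n)); i=imaging.camera_info(n); print(n,i)
print(r.get_clock(),r.get_orientation(),r.get_ee_pos(),r.get_grip_width())
E
```

```text
pics
side {'mtx': array([[601.07426426,   0.        , 327.21590695],
       [  0.        , 601.07426426, 237.70871006],
       [  0.        ,   0.        ,   1.        ]]), 'k1': -0.07020345575744777, 'camera_from_world': array([[ 7.14859893e-01, -6.99263602e-01,  2.39759103e-03,
        -4.07645387e+02],
       [ 3.53085181e-01,  3.63915628e-01,  8.61914306e-01,
        -2.72137942e+02],
       [-6.03577823e-01, -6.15301415e-01,  5.07048302e-01,
        -5.11750001e+02],
       [ 0.00000000e+00,  0.00000000e+00,  0.00000000e+00,
         1.00000000e+00]])}
top {'mtx': array([[502.72127535,   0.        , 323.43634197],
       [  0.        , 502.72127535, 236.8588037 ],
       [  0.        ,   0.        ,   1.        ]]), 'k1': -0.1289574427461756, 'camera_from_world': array([[ 8.18604745e-02, -9.96643289e-01, -1.00895904e-03,
        -1.40173128e+01],
       [ 9.75821560e-01,  7.99443198e-02,  2.03423669e-01,
        -5.89183992e+02],
       [-2.02660173e-01, -1.76369220e-02,  9.79090289e-01,
        -6.41805329e+02],
       [ 0.00000000e+00,  0.00000000e+00,  0.00000000e+00,
         1.00000000e+00]])}
0.1 [ 0.10836719 -0.10838623  0.69936061 -0.69814305] [ 189.2505979  -595.11747015  238.5471909 ] 87.16756781904283
```

View pics/top0.png

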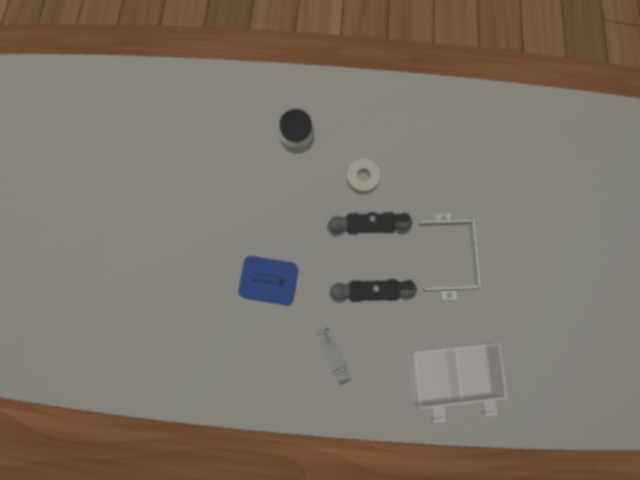

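View pics/side0.png

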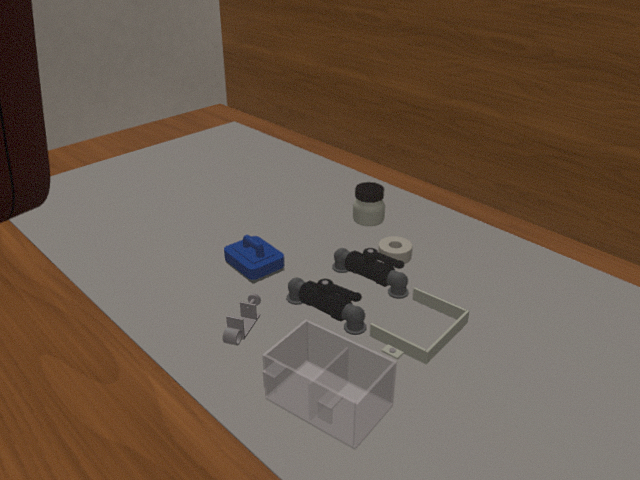

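The top view shows the holder at about (268,280), the taps at (372,223) and (376,291), and the bay at (450,255) with its back wall near column 476. The clip, ring, jar and breeder box stand clear of the lane. Next I'll measure.

```bash
cat > h.py <<'E'
import numpy as np, cv2
from cell import imaging
def ray(n,uv):
    i=imaging.camera_info(n); K=i["mtx"]; T=i["camera_from_world"]; k=i["k1"]
    d=np.linalg.inv(K)@np.array([uv[0],uv[1],1.]); rd=np.hypot(d[0],d[1]); 
    q=rd
    for _ in range(30): q=rd/(1+k*q*q)
    s=q/rd if rd>0 else 1
    c=np.array([d[0]*s,-d[1]*s,-1.]); R=T[:3,:3]
    return -R.T@T[:3,3], R.T@c/np.linalg.norm(c)
def onz(n,uv,z):
    o,d=ray(n,uv); return o+d*(z-o[2])/d[2]
def tri(a,b):
    (o1,d1),(o2,d2)=ray("side",a),ray("top",b)
    t=np.linalg.lstsq(np.c_[d1,-d2],o2-o1,rcond=None)[0]
    p,q=o1+d1*t[0],o2+d2*t[1]; return (p+q)/2,np.linalg.norm(p-q)
def px(n,p):
    i=imaging.camera_info(n); c=(i["camera_from_world"]@np.r_[p,1])[:3]
    x=np.array([c[0],-c[1]])/-c[2]; x=x*(1+i["k1"]*(x@x)); return (i["mtx"]@np.r_[x,1])[:2]
def blue(img):
    h=cv2.cvtColor(img,cv2.COLOR_BGR2HSV); m=cv2.inRange(h,(105,120,40),(130,255,255))
    cs,_=cv2.findContours(m,cv2.RETR_EXTERNAL,cv2.CHAIN_APPROX_NONE); return max(cs,key=cv2.contourArea)
def crop(img,x0,y0,x1,y1,f,name): cv2.imwrite(name,cv2.resize(img[y0:y1,x0:x1],None,fx=f,fy=f,interpolation=cv2.INTER_CUBIC))
E
python3 - <<'E'
from h import *
t=cv2.imread("pics/top0.png"); s=cv2.imread("pics/side0.png")
crop(t,310,190,500,320,4,"pics/tc.png"); crop(s,220,225,480,365,3,"pics/sc.png")
c=blue(t); print(cv2.minAreaRect(c))
w=np.array([onz("top",p[0],26)[:2] for p in c],np.float32); print("holder z26",cv2.minAreaRect(w))
w=np.array([onz("top",p[0],29)[:2] for p in c],np.float32); print("holder z29",cv2.minAreaRect(w))
E
```

```text
((267.9864807128906, 280.0810852050781), (53.265262603759766, 40.606544494628906), 9.462323188781738)
holder z26 ((525.5830688476562, 109.43624877929688), (77.2739028930664, 58.90840148925781), 85.52791595458984)
holder z29 ((525.2526245117188, 109.07228088378906), (76.95291137695312, 58.66377258300781), 85.5279312133789)
```

View pics/tc.png

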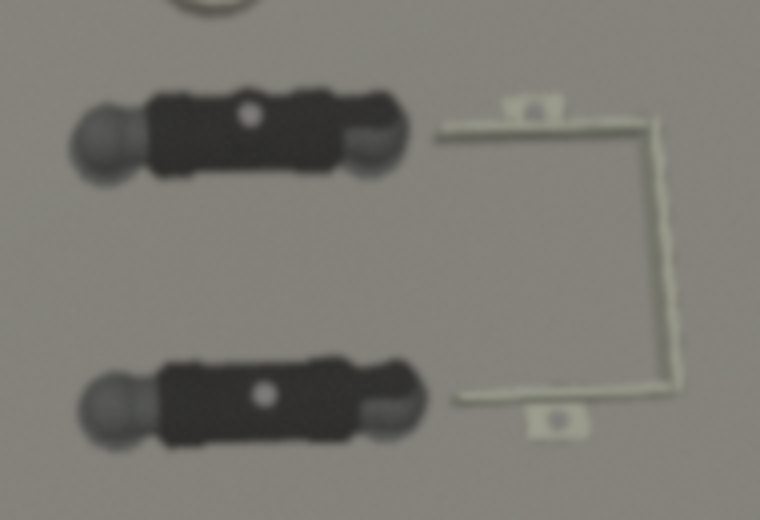

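View pics/sc.png

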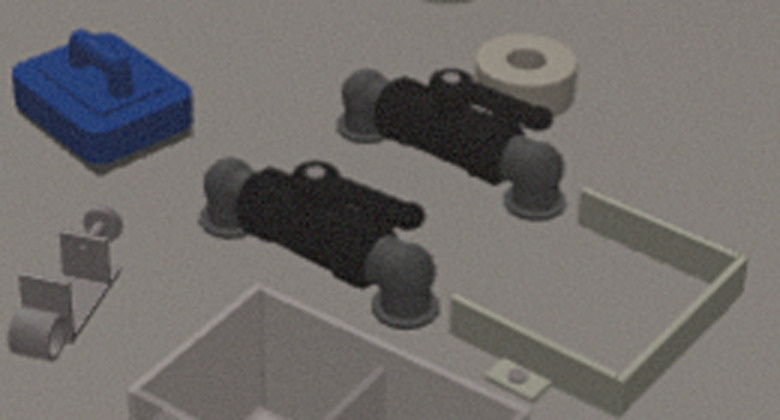

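```bash
python3 - <<'E'
from h import *
np.set_printoptions(precision=1,suppress=True)
S=lambda x,y:(220+x/3-.33,225+y/3-.33); T=lambda x,y:(310+x/4-.37,190+y/4-.37)
P={"capA":(S(452,77),T(250,115)),"capB":(S(317,172),T(264,395)),
"bayL":(S(745,260),T(657,121)),"bayR":(S(620,380),T(682,387)),"mouthL":(S(581,193),T(438,131)),"mouthR":(S(452,298),T(455,400)),
"A-":(S(367,95),T(107,145)),"A+":(S(535,165),T(370,138)),"B-":(S(229,183),T(117,411)),"B+":(S(405,268),T(387,401))}
R={}
for k,(a,b) in P.items():
    p,e=tri(a,b); R[k]=p; print(k,p,"err %.1f"%e,"topz:",onz("top",b,{"c":52,"b":23,"m":23}.get(k[0],28)))
E
```

```text
capA [622.2 -32.6  54.1] err 0.3 topz: [622.6 -32.7  52. ]
capB [523.3 -43.9  53.7] err 0.6 topz: [523.2 -43.9  52. ]
bayL [ 640.4 -188.    22.7] err 0.4 topz: [ 640.5 -188.1   23. ]
bayR [ 540.2 -198.8   23.7] err 2.1 topz: [ 541.1 -199.8   23. ]
mouthL [ 630.3 -105.8   21.1] err 0.4 topz: [ 629.7 -105.4   23. ]
mouthR [ 530.6 -116.6   22.5] err 1.2 topz: [ 530.  -116.1   23. ]
A- [614.8  16.4  25.1] err 2.5 topz: [613.1  17.2  28. ]
A+ [625.4 -80.7  26.2] err 3.1 topz: [623.7 -79.4  28. ]
B- [516.3   5.9  26.3] err 0.6 topz: [515.9   6.1  28. ]
B+ [528.2 -91.5  25.5] err 1.8 topz: [527.2 -90.5  28. ]
```

```bash
python3 - <<'E'
from h import *
np.set_printoptions(precision=3,suppress=True)
print("cams",ray("top",(1,1))[0],ray("side",(1,1))[0])
T=lambda x,y:(310+x/4-.37,190+y/4-.37)
e=[onz("top",T(*p),23)[:2] for p in [(167,177),(320,172),(178,363),(333,358)]]
for p in e: print(p)
print("mid",np.mean(e,0), "w", e[0]-e[2], e[1]-e[3], np.mean(e[:2],0)-np.mean(e[2:],0))
s=cv2.imread("pics/side0.png"); crop(s,210,220,300,290,8,"pics/hs.png")
t=cv2.imread("pics/top0.png"); crop(t,225,245,315,315,8,"pics/ht.png")
print([onz("top",p,10) for p in [(325,327),(344,382)]])
E
```

```text
cams [446.018  21.812 748.225] [  78.616 -500.897  495.019]
[603.972  -5.856]
[610.492 -62.183]
[535.555 -14.735]
[541.857 -70.806]
mid [572.969 -38.395] w [68.418  8.879] [68.635  8.623] [68.526  8.751]
[array([465.794,  21.906,  10.   ]), array([389.947, -11.551,  10.   ])]
```

View pics/hs.png

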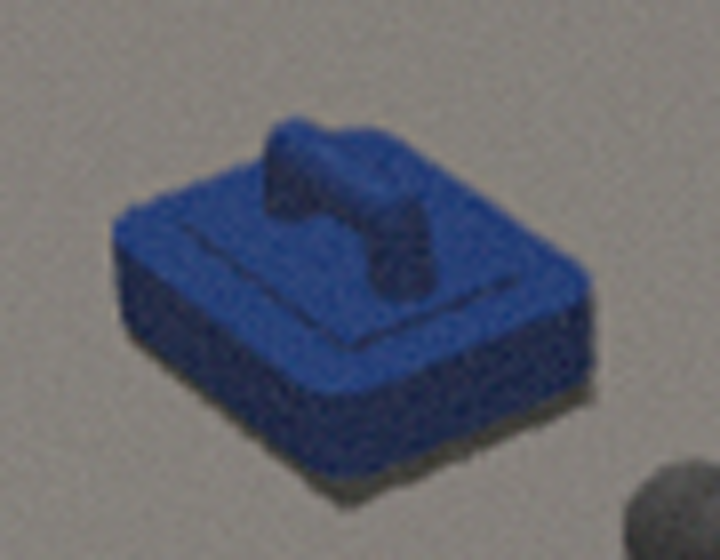

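View pics/ht.png

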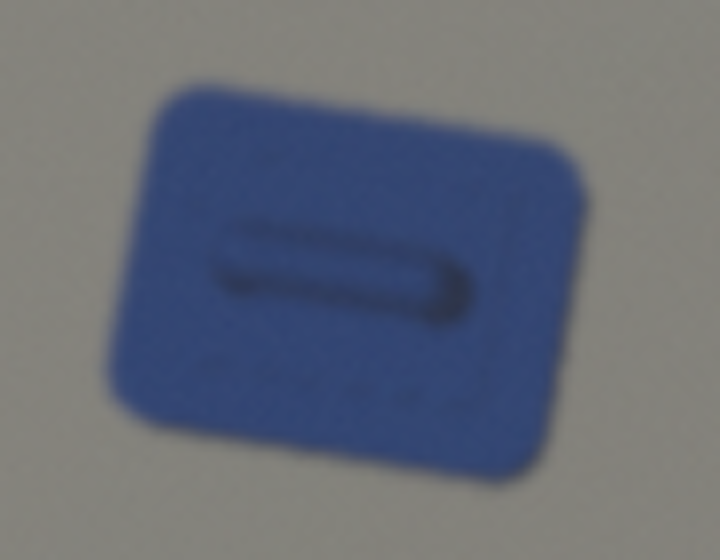

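```bash
cat >> h.py <<'E'
from scipy.spatial.transform import Rotation as Ro
TH=0.115; O=np.array([572.7,-38.35]); EX=np.array([np.sin(TH),-np.cos(TH)]); EY=np.array([np.cos(TH),np.sin(TH)])
def w(l,z): return np.r_[O+l[0]*EX+l[1]*EY,z]
def L(p): d=np.asarray(p)[:2]-O; return np.array([d@EX,d@EY])
def q(zdir):  # tool z along 2D lane vector
    z=np.r_[zdir[0]*EX+zdir[1]*EY,0]; z/=np.linalg.norm(z); y=np.array([0,0,-1.]); x=np.cross(y,z)
    a=Ro.from_matrix(np.c_[x,y,z]).as_quat(); return a[[3,0,1,2]]
def holder(img,z=29):
    c=blue(img); p=np.array([onz("top",p[0],z)[:2] for p in c],np.float32)
    (cx,cy),(a,b),ang=cv2.minAreaRect(p); 
    if a<b: ang+=90
    d=np.array([np.cos(np.radians(ang)),np.sin(np.radians(ang))]); 
    if d@EX<0: d=-d
    return L((cx,cy)),np.arctan2(d@EY,d@EX),(a,b)
E
python3 - <<'E'
from h import *
from cell import r,kin
np.set_printoptions(precision=2,suppress=True)
print(holder(cv2.imread("pics/top0.png")))
print("corner",tri((253,268.7),(291.5,304)))
print("handle far end top",tri((210+298/8,220+122/8),(225+235/8,245+250/8)))
o=r.get_orientation(); print(Ro.from_quat([o[1],o[2],o[3],o[0]]).as_matrix())
for l in [(-145,-95),(-145,-40)]:
  for s in (1,-1): print(l,s,kin.ik(w(l,27),q((s,0))))
for l in [(-220,0),(70,0)]:
  for s in (1,-1): print(l,s,kin.ik(w(l,27),q((0,s))))
E
```

```text
(array([-151.89,  -30.22]), np.float64(-0.1930523247022059), (76.95291137695312, 58.66377258300781))
corner (array([494.1 ,  71.42,  32.94]), np.float64(1.5686500422554295))
handle far end top (array([527.19, 125.47,  50.89]), np.float64(1.974920639376563))
[[-0.95 -0.    0.3 ]
 [-0.3   0.   -0.95]
 [-0.   -1.   -0.  ]]
(-145, -95) 1 [ 0.03  0.13  2.07 -0.    0.94  1.49]
(-145, -95) -1 [ 0.03  0.13  2.07 -0.    0.94 -1.65]
(-145, -40) 1 [ 0.04  0.25  1.93 -0.    0.96  1.5 ]
(-145, -40) -1 [ 0.04  0.25  1.93 -0.    0.96 -1.64]
(-220, 0) 1 [ 0.18  0.35  1.8  -0.    0.99  0.07]
(-220, 0) -1 None
(70, 0) 1 [-0.32  0.38  1.76 -0.    1.   -0.43]
(70, 0) -1 None
```

Heights agree with the text: holder top about 29–33 and handle top 50.9, against 50. In the lane frame the holder sits at (-152, -30) with a skew of -0.19. I'll close the fingers and square and centre it from the side.

```bash
python3 - <<'E'
from h import *
from cell import r,kin,eoat
np.set_printoptions(precision=2,suppress=True)
eoat.gripper_close(5)
print(r.get_clock(),r.get_grip_width())
r.movep(w((-144,-95),140),q((1,0))); print(r.get_clock())
r.move_linear(w((-144,-95),27),velocity=120); print(r.get_clock(),L(r.get_ee_pos()),r.get_ee_pos(),r.get_wrist_force())
r.move_linear(w((-144,-58),27),velocity=30); print(r.get_clock(),r.get_wrist_force())
im=imaging.grab_frame("top"); cv2.imwrite("pics/top1.png",im); print(holder(im)); crop(im,200,190,500,340,2.6,"pics/t1.png")
im=imaging.grab_frame("side");crop(im,150,150,400,340,3,"pics/s1.png")
E
```

```text
1.625 0.7446512132548928
4.2667
5.3583 [-143.91  -94.26] [462.55  93.8   27.71] [0.9  0.66 0.45]
6.7417 [-1.03 -0.13 -0.13]Traceback (most recent call last):
  File "<stdin>", line 9, in <module>
  File "h.py", line 32, in holder
    c=blue(img); p=np.array([onz("top",p[0],z)[:2] for p in c],np.float32)
  File "h.py", line 22, in blue
    cs,_=cv2.findContours(m,cv2.RETR_EXTERNAL,cv2.CHAIN_APPROX_NONE); return max(cs,key=cv2.contourArea)
                                                                             ~~~^^^^^^^^^^^^^^^^^^^^^^^^
ValueError: max() iterable argument is empty
```

The gripper hides the holder from the top camera, so I'll use the side view.

```bash
python3 - <<'E'
from h import *
im=imaging.grab_frame("side");crop(im,150,150,400,340,3,"pics/s1.png")
E
```

```text
(no output)
```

View pics/s1.png

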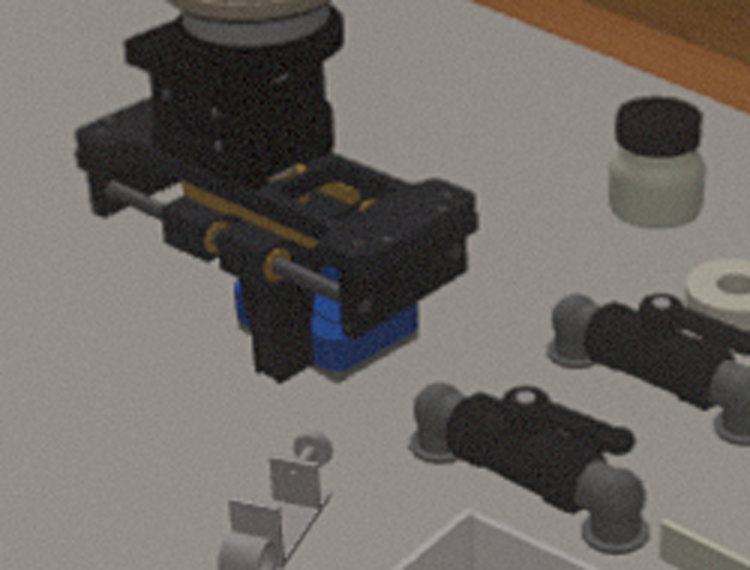

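The side view shows the fingertips flat against the holder's long side, clear of the handle. Continuing.

```bash
python3 - <<'E'
from h import *
from cell import r,kin,eoat
np.set_printoptions(precision=2,suppress=True)
r.move_linear(w((-144,-43),27),velocity=30); print(r.get_wrist_force(),L(r.get_ee_pos()))
r.move_linear(w((-144,-75),27),velocity=80)
r.move_linear(w((-235,-75),120),velocity=150)
print(r.get_clock())
im=imaging.grab_frame("top"); cv2.imwrite("pics/top1.png",im); crop(im,200,190,500,340,2.6,"pics/t1.png")
try: print(holder(im))
except Exception as e: print(e)
E
```

```text
[ 0.36 -0.25  0.13] [-144.02  -42.58]
9.0583
(array([-159.01,   -0.96]), np.float64(0.039522964743499964), (59.407814025878906, 76.22962951660156))
```

View pics/t1.png

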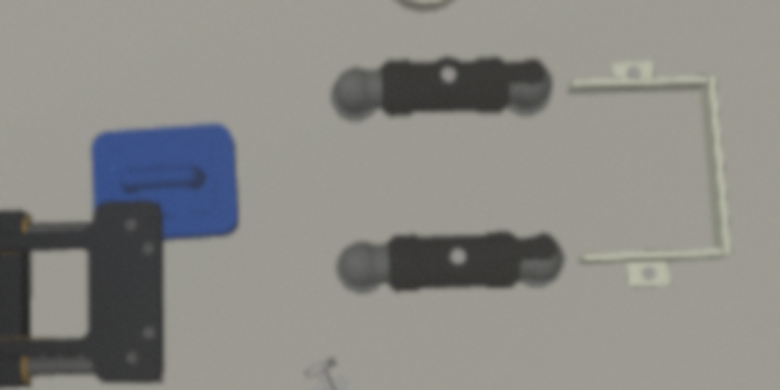

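The holder is now centred (lane y about -1) with a skew of about 0.04. Now I'll push from behind.

```bash
python3 - <<'E'
from h import *
from cell import r,kin,eoat
np.set_printoptions(precision=2,suppress=True)
r.movep(w((-235,-0.5),120),q((0,1)))
r.move_linear(w((-235,-0.5),27),velocity=100); print(r.get_clock(),L(r.get_ee_pos()),r.get_ee_pos()[2],r.get_wrist_force())
r.move_linear(w((-124,-0.5),27),velocity=40); print(L(r.get_ee_pos()),r.get_wrist_force())
r.move_linear(w((-190,-0.5),27),velocity=120)
print(r.get_clock())
im=imaging.grab_frame("top"); cv2.imwrite("pics/top2.png",im); crop(im,200,190,500,340,2.6,"pics/t2.png")
try: print(holder(im))
except Exception as e: print(e)
E
```

```text
11.6 [-235.08    0.23] 27.784207775825845 [0.08 0.92 0.12]
[-124.03   -0.5 ] [-0.07  0.97 -0.21]
15.225
(array([-72.67,  -2.46]), np.float64(0.0014878312130427885), (59.34687042236328, 76.24879455566406))
```

View pics/t2.png

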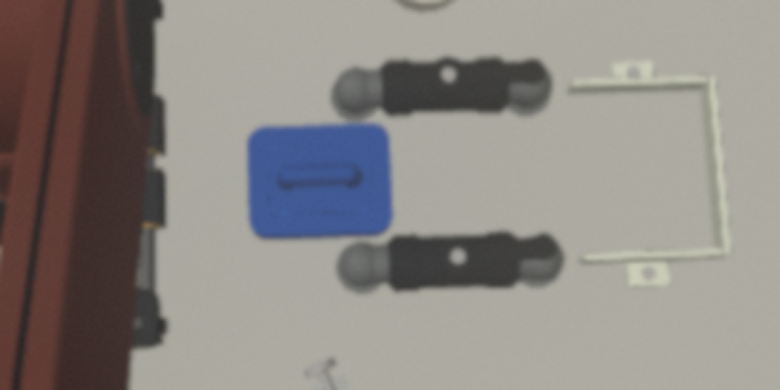

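Square, but 2.5 mm off towards -y, and the front edge is at the nuts' taper. I'll push on a slight slant to shift it +2.5 mm, watching the force.

```bash
python3 - <<'E'
from h import *
from cell import r,kin,eoat
np.set_printoptions(precision=2,suppress=True)
r.move_linear(w((-128,-2.5),27),velocity=80)
for l in [(-123,-2.5),(-113,-1.1),(-103,0.2),(-98,0.2)]:
    r.move_linear(w(l,27),velocity=30); f=r.get_wrist_force(); print(r.get_clock(),L(r.get_ee_pos()),f)
    if np.linalg.norm(f)>8: print("STOP"); break
r.move_linear(w((-170,0.2),27),velocity=120)
im=imaging.grab_frame("top"); cv2.imwrite("pics/top3.png",im); crop(im,200,190,500,340,2.6,"pics/t3.png")
print(r.get_clock(),holder(im))
E
```

```text
16.5167 [-123.09   -2.53] [ 0.74  0.91 -1.18]
17.0 [-112.54   -1.06] [-0.26 -0.46 -0.37]
17.4833 [-102.57    0.28] [ 0.1  -0.27  0.13]
17.8 [-97.69   0.23] [-0.49 -0.77 -0.68]
18.6 (array([-46.18,   1.  ]), np.float64(0.004904125937018083), (60.375614166259766, 76.02366638183594))
```

View pics/t3.png

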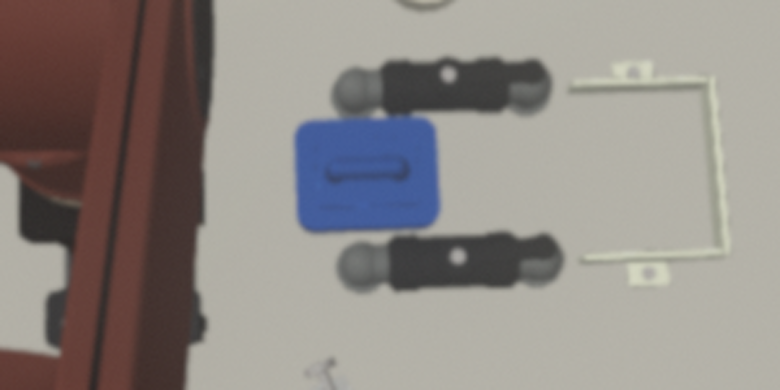

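Holder centred within about 1 mm and square, at the gap entrance. Pushing through.

```bash
python3 - <<'E'
from h import *
from cell import r,kin,eoat
np.set_printoptions(precision=2,suppress=True)
r.move_linear(w((-103,0.2),27),velocity=100)
for x in (-98,-85,-72,-60,-50,-40,-25,-10,5,20,32):
    r.move_linear(w((x,0),27),velocity=35); f=r.get_wrist_force(); print(x,r.get_clock(),L(r.get_ee_pos()),f)
    if np.linalg.norm(f)>10: print("STOP"); break
    if x==-50: r.hold(0.2)
im=imaging.grab_frame("side"); cv2.imwrite("pics/side4.png",im); crop(im,180,130,480,370,2.5,"pics/s4.png")
E
```

```text
-98 19.7083 [-98.22   0.01] [ 0.68 -0.07 -0.24]
-85 20.2333 [-84.56   0.05] [-0.57  0.29  0.72]
-72 20.7583 [-71.55   0.  ] [-0.58  0.19  0.07]
-60 21.25 [-59.57   0.01] [0.77 0.26 0.11]
-50 21.6833 [-49.57   0.06] [-1.19 -0.33 -0.86]
-40 22.3167 [-39.54   0.02] [-0.31 -0.88  0.11]
-25 22.8917 [-24.57   0.03] [ 0.08 -0.11  0.48]
-10 23.4667 [-9.58 -0.  ] [-0.6   0.27  0.35]
5 24.0417 [5.46 0.04] [0.42 0.37 0.17]
20 24.6167 [20.44  0.02] [0.4  0.3  0.17]
32 25.1083 [32.46  0.02] [ 0.71 -0.86 -0.35]
```

View pics/s4.png

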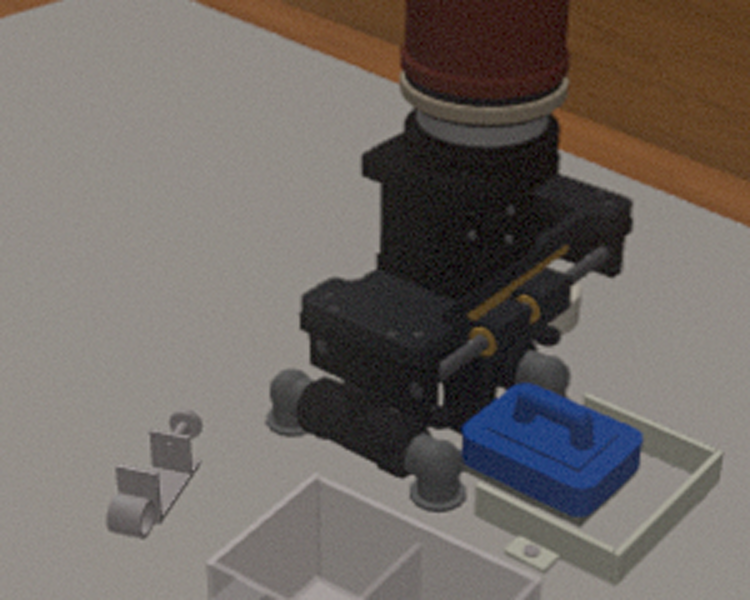

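The holder is through the gap and entering the bay, with levers, taps and bystanders undisturbed. I'll push most of the way, then look.

```bash
python3 - <<'E'
from h import *
from cell import r,kin,eoat
np.set_printoptions(precision=2,suppress=True)
for x in (45,57):
    r.move_linear(w((x,0),27),velocity=30); f=r.get_wrist_force(); print(x,L(r.get_ee_pos()),f)
    if np.linalg.norm(f)>8: print("STOP"); break
r.move_linear(w((35,0),27),velocity=80)
r.move_linear(w((20,0),110),velocity=150)
r.move_linear(w((-110,0),130),velocity=200)
im=imaging.grab_frame("top"); cv2.imwrite("pics/top5.png",im); crop(im,250,170,520,320,2.9,"pics/t5.png")
print(r.get_clock(),holder(im))
E
```

```text
45 [45.4   0.01] [-1.12  0.29  0.19]
57 [57.43 -0.01] [ 0.59  0.49 -0.39]
28.2833 (array([107.81,   0.97]), np.float64(0.0003623793363753174), (59.32146072387695, 78.6097412109375))
```

View pics/t5.png

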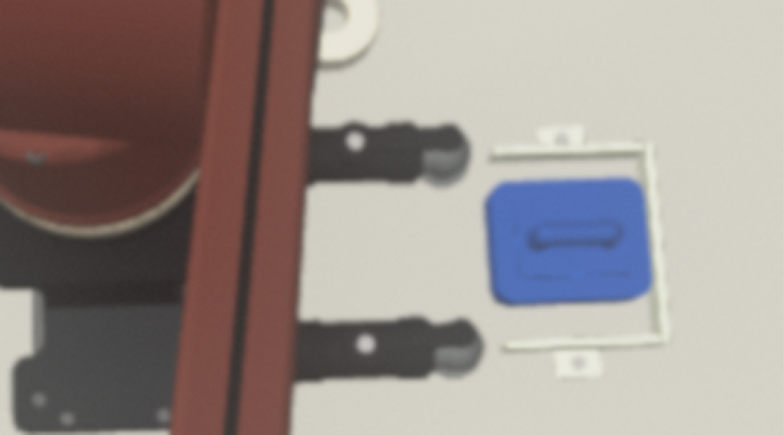

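Square and centred, with about 4–5 mm to go to the back wall. I'll nudge it home in 1 mm steps until the wrist force rises.

```bash
python3 - <<'E'
from h import *
from cell import r,kin,eoat
np.set_printoptions(precision=2,suppress=True)
r.move_linear(w((15,0),115),velocity=200)
r.move_linear(w((38,0),27),velocity=120)
r.move_linear(w((55,0),27),velocity=50)
r.hold(.2); f0=np.mean([r.get_wrist_force() for _ in range(5)],0)
x=56
while x<=68:
    r.move_linear(w((x,0),27),velocity=10); f=np.mean([r.get_wrist_force() for _ in range(5)],0)-f0; print(x,L(r.get_ee_pos())[0],f@np.r_[EX,0])
    if f@np.r_[EX,0]<-3.5: print("contact"); break
    x+=1 if x<60 else .5
print(r.get_clock())
im=imaging.grab_frame("side"); cv2.imwrite("pics/side6.png",im); crop(im,300,220,480,370,4,"pics/s6.png")
E
```

```text
56 55.961681357772626 0.5672906137979625
57 57.03269469129657 0.4194873524756892
58 58.02360898826112 0.5513418496853695
59 58.86087566406009 -1.5913610316467461
60 60.022673644453754 -1.3537098592188435
60.5 60.54601156620274 -0.9709010343736822
61.0 61.088508524734046 -0.4899572391600434
61.5 61.57463476519392 -0.4776969706580217
62.0 62.0924277619537 -0.34418296303408774
62.5 62.57761609283595 -0.3132228706019005
63.0 62.654525443798704 -1.8057530945796945
63.5 62.70641568444591 -4.665966286246106
contact
33.6667
```

View pics/s6.png

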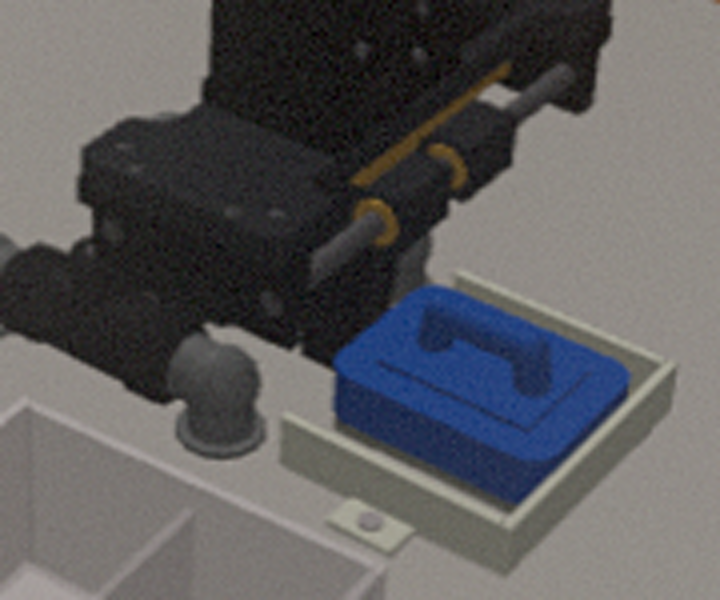

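The holder is against the back wall: the tool stalled at x = 62.7 and the force rose to 4.7 N. Now I'll retreat and check.

```bash
python3 - <<'E'
from h import *
from cell import r,kin,eoat
np.set_printoptions(precision=2,suppress=True)
r.move_linear(w((35,0),27),velocity=60)
r.move_linear(w((20,0),115),velocity=150)
r.move_linear(w((-150,0),180),velocity=200)
r.hold(.3)
im=imaging.grab_frame("top"); cv2.imwrite("pics/top7.png",im); crop(im,250,170,520,320,2.9,"pics/t7.png")
print(r.get_clock(),holder(im),r.get_wrist_force())
cv2.imwrite("pics/side7.png",imaging.grab_frame("side"))
E
```

```text
36.4917 (array([112.41,   1.  ]), np.float64(0.0007853891860207053), (59.370906829833984, 78.17581176757812)) [ 0.19 -0.08 -0.89]
```

View pics/t7.png

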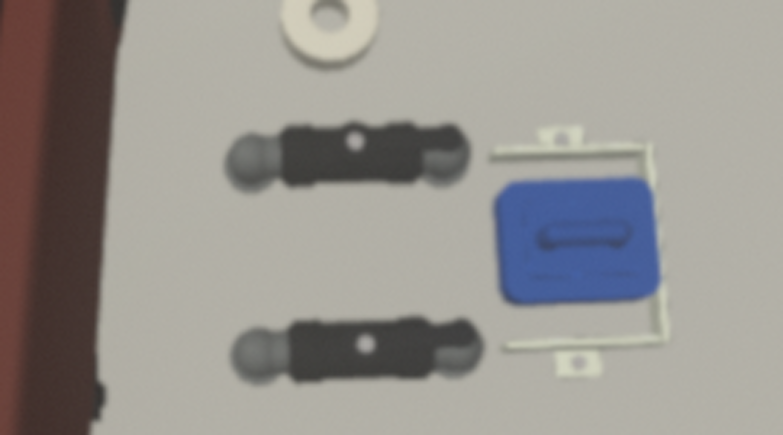

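View pics/side7.png

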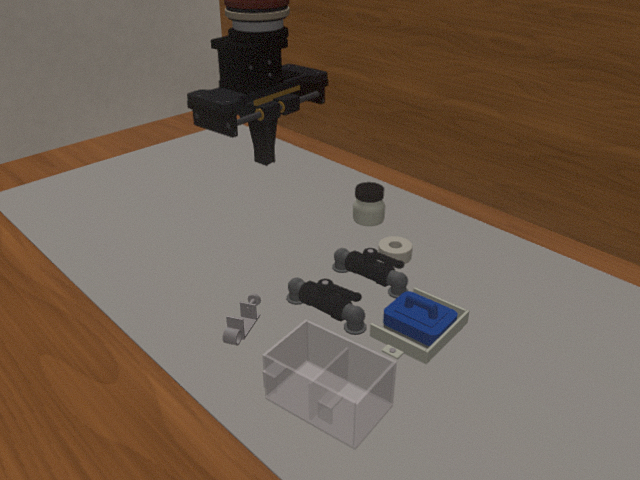

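Both views show the holder flat against the back wall, measured at 112.4 against a predicted 112.6. It is square, the levers and bystanders sit at the same pixels as at the start, and the arm is clear.

```bash
python3 -c "
from cell import order
print(order.hand_in())"
```

```text
the job is handed in; nothing more can be done
None
```

I pushed the holder through the gap and into the bay, where it stands square against the back wall. The job was handed in at about 36.5 s of the 67 s allowed, and no verdict is reported.

**What I did:**
- With the gripper closed, I squared and centred the holder by pushing on its long side.
- I then pushed its rear edge through the gap, with one slight slant to take out a 2.5 mm sideways offset.
- The last 5 mm went in small steps until the holder met the back wall and the tool stalled. I then backed off and lifted away.

**Last checks:**

| Check | Result |
|---|---|
| Holder along the lane | 112.4 mm from the tap origin; home is 112.6 by my measurement |
| Sideways offset | about 1 mm |
| Skew | about 0.001 rad |
| Highest sampled wrist force while pushing | about 5 N, at the back wall |
| Levers and bystanders | no visible movement by eye; not measured |
| Robot | clear of everything |

**Disagreements:**
- The holder's outline measured 2–4 mm smaller than its stated size, from the colour mask.
- One triangulated top corner came out about 4 mm higher than the stated height.
- The estimates of the lane's centre differed by about 1–2 mm.

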